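# Find the photo stand with the slack clip and set it aside for mending

## Task

One of the three photo stands has a spring clip that has gone slack: find it by gently tugging the photos upward. Pull the photo out of the slack clip, stand it in the free gap of the photo box, and set the empty stand upright in the mending tray. Leave the two stands that hold well where they are with their photos fully seated, never lift one by its photo, and do not disturb the other things.

Things in the scene. Friction and masses are not known exactly. Their poses are not given: they have to be found in the camera images.
- stand_a: photo stand, 0.90 kg, loose; the three look alike. Origin: centre of underside, z up. Steel base 92 mm across, 16 mm high; 12 mm post; on top the clip, whose fixed jaw is a black block centred over the base: 9 mm thick in x, 34 mm wide in y, 52 to 96 mm high. The photo stands on the block's -x side, on a ledge 66 mm high. Carry the empty stand by pinching the block across its 34 mm
- jaw_a: sprung jaw of stand_a, 26 mm wide, before (-x) the photo; origin on its pivot, 57 mm high, 10 mm before the stand's axis; its level thumb lever, 44 to 47 mm high with the spring below, reaches 42 mm before it. Lip 85 to 95 mm high presses the photo: tight with 10 N (slips at 10 to 14 N of pull; stand tips from 7 N, lifts at 9 N), slack with 1.5 N (slips at 0.5 to 2 N, more if pushed sideways)
- photo_a: photo held by stand_a at the start: print on a rigid 8 mm plywood board, 70 mm wide, 95 mm high, 35 g, loose. Origin: middle of its lower edge; z up the board, y along its width, x through its thickness. At the start upright, lower edge 66 mm and top edge 161 mm above the table, lowest 30 mm between the jaws, origin at x = -8.5 mm, y within 4 mm of 0 in the stand's frame
- stand_b: photo stand, 0.90 kg, loose; the three look alike. Origin: centre of underside, z up. Steel base 92 mm across, 16 mm high; 12 mm post; on top the clip, whose fixed jaw is a black block centred over the base: 9 mm thick in x, 34 mm wide in y, 52 to 96 mm high. The photo stands on the block's -x side, on a ledge 66 mm high. Carry the empty stand by pinching the block across its 34 mm
- jaw_b: sprung jaw of stand_b, 26 mm wide, before (-x) the photo; origin on its pivot, 57 mm high, 10 mm before the stand's axis; its level thumb lever, 44 to 47 mm high with the spring below, reaches 42 mm before it. Lip 85 to 95 mm high presses the photo: tight with 10 N (slips at 10 to 14 N of pull; stand tips from 7 N, lifts at 9 N), slack with 1.5 N (slips at 0.5 to 2 N, more if pushed sideways)
- photo_b: photo held by stand_b at the start: print on a rigid 8 mm plywood board, 70 mm wide, 95 mm high, 35 g, loose. Origin: middle of its lower edge; z up the board, y along its width, x through its thickness. At the start upright, lower edge 66 mm and top edge 161 mm above the table, lowest 30 mm between the jaws, origin at x = -8.5 mm, y within 4 mm of 0 in the stand's frame
- stand_c: photo stand, 0.90 kg, loose; the three look alike. Origin: centre of underside, z up. Steel base 92 mm across, 16 mm high; 12 mm post; on top the clip, whose fixed jaw is a black block centred over the base: 9 mm thick in x, 34 mm wide in y, 52 to 96 mm high. The photo stands on the block's -x side, on a ledge 66 mm high. Carry the empty stand by pinching the block across its 34 mm
- jaw_c: sprung jaw of stand_c, 26 mm wide, before (-x) the photo; origin on its pivot, 57 mm high, 10 mm before the stand's axis; its level thumb lever, 44 to 47 mm high with the spring below, reaches 42 mm before it. Lip 85 to 95 mm high presses the photo: tight with 10 N (slips at 10 to 14 N of pull; stand tips from 7 N, lifts at 9 N), slack with 1.5 N (slips at 0.5 to 2 N, more if pushed sideways)
- photo_c: photo held by stand_c at the start: print on a rigid 8 mm plywood board, 70 mm wide, 95 mm high, 35 g, loose. Origin: middle of its lower edge; z up the board, y along its width, x through its thickness. At the start upright, lower edge 66 mm and top edge 161 mm above the table, lowest 30 mm between the jaws, origin at x = -8.5 mm, y within 4 mm of 0 in the stand's frame
- photo_box: open wooden photo box, fixed, 102 mm (x) by 112 mm (y) by 52 mm high, walls and floor 6 mm. Origin: centre of the underside, z up. Its +x half is filled with small prints filed upright, up to 54 mm high; its -x half is free: a gap 45 mm wide in x and 100 mm long in y
- box_gap (a point): centre of the floor of the free gap in the photo box, 6 mm above the table; axes as the box
- mend_tray: flat open mending tray of pale wood, fixed, 170 mm (x) by 220 mm (y), rim 18 mm high and 8 mm thick, floor 8 mm thick. Origin: centre of the underside, z up. A screwdriver lies along its +y side; the rest is free
- tray_spot (a point): middle of the free part of the tray's floor, 8 mm above the table; a stand's base fits there with some 25 mm to spare all round; axes as the tray
- book: bystander, loose: hardback book lying flat, 210 x 135 x 29 mm; origin centre of its underside
- vase_tall: bystander, standing fast: green glass vase with three dried ball flowers, 68 mm across, vase 125 mm and flowers up to 300 mm high; origin centre of its underside
- vase_short: bystander, standing fast: green glass vase with two dried ball flowers, 72 mm across, vase 100 mm and flowers up to 211 mm high; origin centre of its underside
- tealight: bystander, loose: amber glass tealight bowl, 52 mm across, 36 mm high; origin centre of its underside
- mug: bystander, loose: blue mug, 80 mm across, 85 mm high, handle at its +y; origin centre of its underside
- remote: bystander, loose: black remote control lying flat, 45 x 160 x 18 mm; origin centre of its underside
- screwdriver: bystander, loose: screwdriver 130 mm long lying in the mending tray along the tray's x; origin near the middle of its length
Things that resemble listed ones, but are neither listed nor needed, are in the scene too. Leave any red or yellow look-alike of the photo_c alone.

How it is judged:
By the outcome, as a careful person would: the job done as asked, in the order asked, and still so for the second after the job is handed in, with the robot touching nothing.
It also fails if it takes over 72 s, if anything falls off the work surface, if the arm or the gripper's body presses on something with over 40 N, if the wrist force passes 120 N, or if a joint passes its speed limit or range.

## Robot

A 6-joint arm with a two-finger parallel gripper is mounted at the origin on the work surface. World frame = base frame: x ahead of the robot, y to its left, z up, the work surface at z = 0. Lengths are in m, angles in rad, forces in N, time in s.
With the tool pointing down it reaches from about 0.375 to 0.9 m from the base axis. Payload 3.1 kg.
Tool frame: the origin (TCP) lies between the finger pads; the fingertips stand manip.finger_overhang ahead of it and the grasp point (between the pads) lies 5 mm behind it (manip.finger_overhang is the distance from the TCP to the fingertips, in m); z points along the fingers, y is the line along which they close (so a half turn about z gives the same grasp; the last joint's range is limited). The gripper opens to 85 mm and grips with 20 to 120 N. Pads are 22 mm wide; open, the fingers measure 114 mm over their backs; the gripper's body (76 mm by 85 mm) begins 54 mm behind the grasp point. The pads swing forward as they close: fully open they stand 13 mm farther back than shut.
Start: joints at [1.151, 0.527, 1.433, -0, 1.181, -0.178], TCP at [0.15, 0.607, 0.245] pointing down, gripper open.
Joint ranges: [-3.08, 3.08], [-0.75, 2.2], [0.22, 2.44], [-1.43, 4.57], [0, 2.65], [-2.85, 2.85]. Speed limits (rad/s): [2.79, 2.79, 3.14, 3.14, 3.14, 3.14].

## Interface

Orientations are given as a unit quaternion [x, y, z, w].
In Python, from station import manip gives the robot as it stands.
- The arm moves only by the tool drive_tool, never from a script. Its argument "plan" is a list of rows, each a list of 7 numbers: the shift along the tool's x, y, z in m, then the turn, a rotation vector about the tool's x, y, z in degrees, then the opening, from -1 (shut) to 1 (fully open). In form: [[x, y, z, wx, wy, wz, gripper], ...]. A call has 1 to 10 rows; each row shifts and turns the commanded pose from where the row before left it, along the tool's axes as they then stand; what a row does not reach is not made up. A row lasts 1/10 s, in which the tool goes at most 50 mm and 8.59 degrees, less where a joint would pass 70% of its speed; a pose out of reach is approached as far as the arm can. A call is refused whole if a number of a shift passes 0.05 or a number of a turn 8.59, either way. A call with a gripper value outside its range is refused whole. The fingers move at their own pace and stop on an object; "newtons" is the grip in N (left out, the last holds). Time passes only in rows, so rows that do not move let the fingers close. It gives the time, the measured TCP pose, the force, the opening and the grip force at its end, in the units of the state.
- manip.sense(): the state, without advancing time (a new reading comes with each control period).
- manip.snapshot(name): name is "scene" or "top" or "wrist"; returns a dict with "image" (480x640x3 uint8, red, green, blue), "z_map" (480x640 float32, m along the optical axis (not along the pixel's ray), 0 where there is no reading), "fov_y" (degrees; the focal length in pixels is half the picture's height over the tangent of half this angle, whatever the lens; pixels are square), "cx", "cy" (the principal point, pixels), "k1" (the pictures are not rectified: a ray, as slopes to the right and down, at radius r is drawn at 1 + k1 r^2 times it, then the intrinsics apply), "extrinsics" (4x4, takes a point from camera to world coordinates); the wrist camera has in their place "mount" (4x4, takes a point from camera to tool coordinates, whose origin is the TCP and whose axes are the flange's). Camera axes: x right, y up, looking along -z (the intrinsics and any distortion apply to the point x, -y, -z); pixel columns grow to the right and rows downward; lengths in m; the calibration is good to about 2 mm. A picture is of the moment at which its call begins: read the wrist's pose just before it.
- manip.sign_off(): hands the job in; it is judged then, once.
The state is a dict: "t": time; "q": joint angles; "qd": joint speeds; "tau": joint torques, N m; "tcp_pos": TCP position; "tool_rot": TCP orientation; "force": force on the tool from outside, world axes, zero at the start; "ft_torque": the same for the moment, N m; "finger_gap": opening from 0.0 (shut) to 1.0 (fully open); "gripper_force": force on a finger pad.
Only numpy, scipy, OpenCV 4.12 (cv2) and the standard library are available. Lean on these libraries where they do the work, as an engineer would, in place of code of your own. Each camera call takes 0.05 s, during which the arm holds its last target. There are 200 camera calls.

## Working session

There is one attempt and no reset: what is moved stays moved. The work goes in short steps, Python scripts to look and compute and a tool call to move; the robot and the scene stay as the last step left them, time stands still between calls to the robot, and variables do not carry over. Pictures are saved under pics/ and viewed, at most 10 in all, crops included, and the job is handed in when it is done.

Besides the shell and the picture viewer there is one more tool, called after "Emit:" by a JSON object that holds its "api" and its "payload", one argument or row to a line. drive_tool: Moves the arm, as the interface text tells. Its arguments: {"type":"object","properties":{"plan":{"type":"array"},"newtons":{"type":"number"}},"required":["plan"]}

```bash
mkdir -p pics; ls; cat > h.py <<'E'
import numpy as np,cv2
from station import manip
from scipy.spatial.transform import Rotation as R
def snap(n):
    s=manip.sense(); d=manip.snapshot(n)
    if 'extrinsics' in d: T=np.array(d['extrinsics'])
    else:
        W=np.eye(4);W[:3,:3]=R.from_quat(s['tool_rot']).as_matrix();W[:3,3]=s['tcp_pos'];T=W@np.array(d['mount'])
    d['T']=T; d['f']=240/np.tan(np.radians(d['fov_y'])/2); return d
def save(d,n): cv2.imwrite('pics/'+n,cv2.cvtColor(d['image'],cv2.COLOR_RGB2BGR))
def cloud(d):
    v,u=np.mgrid[0:480,0:640].astype(float)
    K=np.array([[d['f'],0,d['cx']],[0,d['f'],d['cy']],[0,0,1]])
    p=cv2.undistortPoints(np.stack([u.ravel(),v.ravel()],1)[:,None],K,np.array([d['k1'],0,0,0.]))[:,0].reshape(480,640,2)
    z=d['z_map']; P=np.stack([p[...,0]*z,-p[...,1]*z,-z],-1)
    W=P@d['T'][:3,:3].T+d['T'][:3,3]; W[z==0]=np.nan; return W
def proj(d,X):
    c=(np.asarray(X)-d['T'][:3,3])@d['T'][:3,:3]; s=np.array([c[0],-c[1]])/-c[2]
    return s*(1+d['k1']*(s@s))*d['f']+[d['cx'],d['cy']]
E
python3 - <<'E'
from h import *
print(manip.finger_overhang, manip.sense())
for n in('scene','top'):
    d=snap(n);save(d,n+'0.png');np.savez('pics/'+n+'0.npz',W=cloud(d),**{k:v for k,v in d.items()});print(d['fov_y'],d['cx'],d['cy'],d['k1'],d['T'].round(3).tolist())
E
```

```text
pics
0.014 {'t': 0.0, 'q': array([ 1.15048164e+00,  5.28476300e-01,  1.43393432e+00, -5.77884688e-06,
        1.18137531e+00, -1.78476800e-01]), 'qd': array([ 2.79797947e-03,  7.70109359e-04, -2.64390391e-04,  4.25541732e-05,
       -4.58578006e-04, -3.14684960e-04]), 'tau': array([ 1.20518903e-04, -4.42349768e+01, -1.78026527e+01, -2.39898418e-04,
        8.47144373e-03, -7.70232901e-06]), 'tcp_pos': array([0.14934952, 0.60617587, 0.24431717]), 'tool_rot': array([ 1.20623329e-01,  9.92697743e-01, -1.04864238e-03, -3.20892673e-04]), 'force': array([-0.04446898,  0.42045171,  0.82647698]), 'ft_torque': array([0.02140069, 0.0363017 , 0.00746218]), 'gripper_force': 0.0, 'finger_gap': 1.0017532350109823}
48.19060362173895 314.48056493884377 237.17405212655768 -0.12551616191924675 [[0.684, -0.568, 0.457, 1.065], [0.729, 0.518, -0.448, -0.434], [0.017, 0.64, 0.768, 0.968], [0.0, 0.0, 0.0, 1.0]]
54.60208759244963 316.55170112638757 235.90034686732804 -0.0051749145529060335 [[0.016, 0.996, -0.087, 0.43], [-0.999, 0.019, 0.033, 0.101], [0.034, 0.087, 0.996, 1.063], [0.0, 0.0, 0.0, 1.0]]
```

View pics/top0.png

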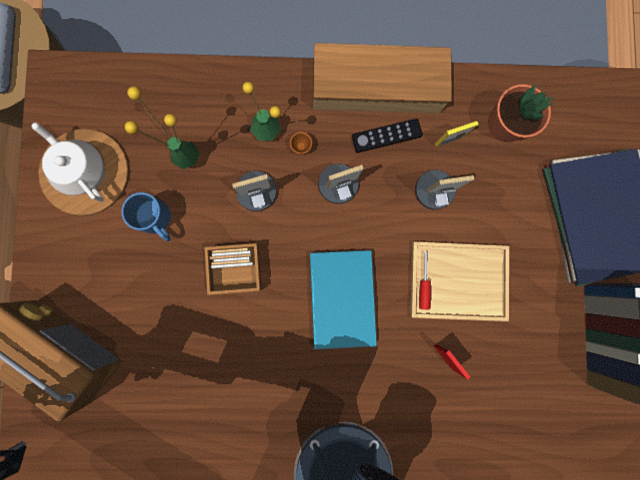

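View pics/scene0.png

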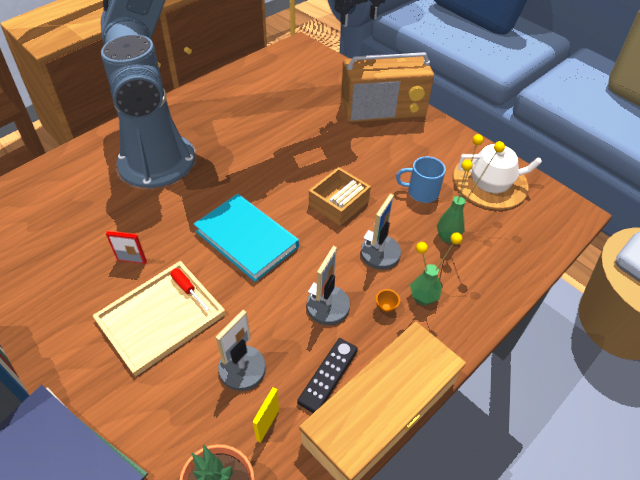

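The top view shows three stands with cream photo edges: left (251,182), middle (345,172) and right (458,180). Their discs are at (257,190), (339,183) and (436,189). The yellow look-alike is at (457,132) and the red one at (452,362); both stay untouched. The box is at (232,268), with its free gap on the lower side (232,283), and the tray is at (460,281). The scene view has the stands at (380,235), (328,285) and (240,350).

```bash
cat > m.py <<'E'
from h import *
for n in('top','scene'):
    W=np.load(f'pics/{n}0.npz')['W'].reshape(-1,3); W=W[~np.isnan(W[:,0])]
    print(n)
    for nm,(x,y) in dict(L=(.515,.225),M=(.54,.05),Rt=(.53,-.17)).items():
        near=np.hypot(W[:,0]-x,W[:,1]-y)<.075
        P=W[near]; tb=P[np.abs(P[:,2]-.016)<.004]
        c=lambda Q:(Q.min(0).round(4),Q.max(0).round(4))
        from scipy.optimize import least_squares
        r=least_squares(lambda p:np.maximum(np.hypot(*(tb[:,:2]-p).T)-.046,0),[x,y],loss='soft_l1',f_scale=.001).x
        ph=P[P[:,2]>.105]; e=P[P[:,2]>.153]
        (cx,cy),(w,h),a=cv2.minAreaRect(ph[:,:2].astype(np.float32))
        (ex,ey),(ew,eh),ea=cv2.minAreaRect(e[:,:2].astype(np.float32))
        bx=P[(P[:,2]>.09)&(P[:,2]<.1)]
        print(nm,'base',r.round(4),'basez',np.median(tb[:,2]).round(4),'photo',np.round([cx,cy,w,h,a],4),'edge',np.round([ex,ey,ew,eh,ea],4),'ztop',np.percentile(P[:,2],[98,99.5]).round(4),len(e))
    for nm,(x0,x1,y0,y1,z0,z1) in dict(box=(.28,.46,.2,.36,.046,.06),tray=(.25,.46,-.35,-.08,.014,.022),traymore=(.25,.46,-.35,-.08,.005,.011),boxfloor=(.28,.46,.2,.36,.003,.012)).items():
        P=W[(W[:,0]>x0)&(W[:,0]<x1)&(W[:,1]>y0)&(W[:,1]<y1)&(W[:,2]>z0)&(W[:,2]<z1)]
        print(nm,len(P),np.round(sum(map(list,cv2.minAreaRect(P[:,:2].astype(np.float32))[:2]),[]),4),cv2.minAreaRect(P[:,:2].astype(np.float32))[2],np.median(P[:,2]).round(4))
d=snap('top')
W=np.load('pics/top0.npz')['W']
for u,v in[(257,203),(339,195),(436,203),(251,182),(345,172),(458,180),(232,283),(232,258),(475,281),(460,244),(460,317),(413,281),(508,281),(205,270),(260,270),(232,245),(232,292),(425,290),(301,143),(268,125),(385,135)]: print(u,v,W[v,u].round(3))
im=d['image'][110:310,190:520]; cv2.imwrite('pics/crop.png',cv2.cvtColor(cv2.resize(im,None,fx=2.4,fy=2.4,interpolation=cv2.INTER_CUBIC),cv2.COLOR_RGB2BGR))
E
python3 m.py
```

```text
top
L base [0.538  0.2208] basez 0.0159 photo [0. 0. 0. 0. 0.] edge [0. 0. 0. 0. 0.] ztop [0.0548 0.056 ] 0
M base [0.6376 0.0214] basez 0.0154 photo [0. 0. 0. 0. 0.] edge [0. 0. 0. 0. 0.] ztop [0.0299 0.0322] 0
Rt base [ 0.5216 -0.184 ] basez 0.0173 photo [0. 0. 0. 0. 0.] edge [0. 0. 0. 0. 0.] ztop [0.0204 0.0244] 0
box 380 [0.4255 0.254  0.0686 0.108 ] 0.08796962350606918 0.052
tray 532 [ 0.3549 -0.2492  0.2012  0.2075] 89.49405670166016 0.0177
traymore 3261 [ 0.3558 -0.2165  0.2091  0.2685] 0.5319563150405884 0.0079
boxfloor 1110 [0.3698 0.28   0.1779 0.1592] 0.08989080041646957 0.0055
scene
L base [0.4857 0.2349] basez 0.0159 photo [0. 0. 0. 0. 0.] edge [0. 0. 0. 0. 0.] ztop [0.0529 0.0542] 0
M base [0.5026 0.0422] basez 0.0147 photo [0. 0. 0. 0. 0.] edge [0. 0. 0. 0. 0.] ztop [0.0287 0.0303] 0
Rt base [ 0.4908 -0.1934] basez 0.0163 photo [0. 0. 0. 0. 0.] edge [0. 0. 0. 0. 0.] ztop [0.0202 0.0231] 0
box 236 [0.4271 0.2549 0.0667 0.1104] 1.158882737159729 0.05
tray 578 [ 0.3479 -0.2162  0.2315  0.1463] 57.59245681762695 0.0168
traymore 2924 [ 0.3552 -0.2522  0.1955  0.2094] 89.95502471923828 0.0071
boxfloor 193 [0.3626 0.2859 0.1659 0.1512] 79.35286712646484 0.0054
257 203 [0.589 0.2   0.047]
339 195 [0.611 0.02  0.047]
436 203 [ 0.601 -0.205  0.022]
251 182 [0.612 0.202 0.162]
345 172 [0.636 0.017 0.162]
458 180 [ 0.626 -0.209  0.159]
232 283 [0.412 0.255 0.005]
232 258 [0.467 0.25  0.053]
475 281 [ 0.425 -0.297  0.009]
460 244 [ 0.509 -0.26   0.02 ]
460 317 [ 0.345 -0.258  0.02 ]
413 281 [ 0.423 -0.152  0.018]
508 281 [ 0.427 -0.37   0.018]
205 270 [ 0.441  0.318 -0.002]
260 270 [0.443 0.193 0.002]
232 245 [0.495 0.251 0.053]
232 292 [ 0.392  0.255 -0.   ]
425 290 [ 0.404 -0.176  0.032]
301 143 [0.738 0.106 0.006]
268 125 [0.756 0.178 0.076]
385 135 [ 0.758 -0.088  0.018]
```

View pics/crop.png

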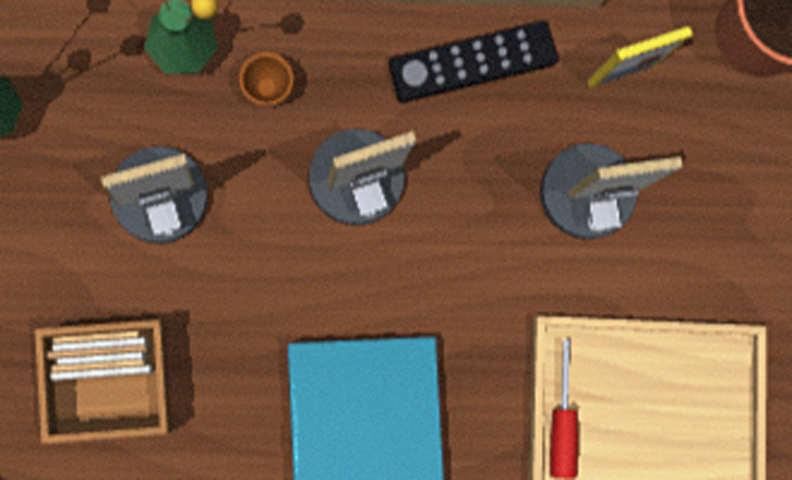

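The crop confirms the three stands (levers facing the robot), the box and the tray. My first guesses for the centres were off, so I'm fitting again at the true places.

```bash
cat > m2.py <<'E'
from h import *
from scipy.optimize import least_squares
for n in('top','scene'):
    W=np.load(f'pics/{n}0.npz')['W'].reshape(-1,3); W=W[~np.isnan(W[:,0])]
    print(n)
    for nm,(x,y) in dict(L=(.615,.20),M=(.635,.017),Rt=(.625,-.209)).items():
        P=W[np.hypot(W[:,0]-x,W[:,1]-y)<.07]; tb=P[np.abs(P[:,2]-.016)<.004]
        r=least_squares(lambda p:np.maximum(np.hypot(*(tb[:,:2]-p).T)-.046,0),[x,y],loss='soft_l1',f_scale=.001).x
        def rect(Q): 
            if len(Q)<5:return None
            a=cv2.minAreaRect(Q[:,:2].astype(np.float32)); p=cv2.boxPoints(a); i=np.argmax([np.linalg.norm(p[k]-p[k-1]) for k in range(4)]); v=p[i]-p[i-1]; v*=np.sign(v[1]); return np.round([*a[0],*sorted(a[1]),np.degrees(np.arctan2(-v[0],v[1]))],4), len(Q)
        lev=P[(np.abs(P[:,2]-.047)<.003)]
        print(nm,'base',r.round(4),np.median(tb[:,2]).round(4),'\n photo',rect(P[P[:,2]>.105]),'\n edge',rect(P[P[:,2]>.156]),P[:,2].max().round(4),'\n lever',lev[:,:2].mean(0).round(4),len(lev))
    for nm,(x0,x1,y0,y1,z0,z1) in dict(box=(.37,.52,.17,.34,.046,.06),tray=(.32,.54,-.40,-.13,.0145,.022)).items():
        P=W[(W[:,0]>x0)&(W[:,0]<x1)&(W[:,1]>y0)&(W[:,1]<y1)&(W[:,2]>z0)&(W[:,2]<z1)]
        a=cv2.minAreaRect(P[:,:2].astype(np.float32)); print(nm,a,np.median(P[:,2]))
    for nm,(x,y) in dict(vs=(.756,.178),tea=(.738,.106)).items():
        P=W[np.hypot(W[:,0]-x,W[:,1]-y)<.1]; P=P[P[:,2]>.1]; print(nm,P.min(0).round(3) if len(P) else 0,P.max(0).round(3) if len(P) else 0)
W=np.load('pics/top0.npz')['W']
print('prints',np.nanmin(W[248:272,215:252][W[248:272,215:252][...,2]>.046],axis=0))
E
python3 m2.py
```

```text
top
L base [0.6237 0.2075] 0.016 
 photo (array([ 0.6116,  0.2033,  0.0174,  0.0699, 17.3519]), 362) 
 edge (array([6.15400e-01, 2.04700e-01, 9.20000e-03, 6.93000e-02, 1.73519e+01]), 169) 0.1652 
 lever [0.5959 0.199 ] 125
M base [0.6454 0.0193] 0.0158 
 photo (array([6.33400e-01, 1.51000e-02, 1.73000e-02, 6.96000e-02, 1.89596e+01]), 323) 
 edge (array([6.37300e-01, 1.65000e-02, 9.10000e-03, 6.95000e-02, 2.03708e+01]), 159) 0.1645 
 lever [0.6181 0.009 ] 118
Rt base [ 0.6363 -0.2055] 0.0158 
 photo (array([ 0.6231, -0.2052,  0.0174,  0.0717,  9.2256]), 318) 
 edge (array([ 6.2750e-01, -2.0470e-01,  8.7000e-03,  7.1200e-02,  9.2255e+00]), 156) 0.1648 
 lever [ 0.6076 -0.2103] 119
box ((0.44523847103118896, 0.2503819465637207), (0.10202796012163162, 0.11252259463071823), 5.517134189605713) 0.05217657391886832
tray ((0.42600786685943604, -0.2607959508895874), (0.2213829606771469, 0.17040571570396423), 88.51798248291016) 0.01793773218056116
vs [0.738 0.147 0.1  ] [0.796 0.219 0.213]
tea [0.738 0.147 0.1  ] [0.782 0.2   0.195]
scene
L base [0.6279 0.2069] 0.0148 
 photo (array([6.1880e-01
[... 314 characters left out ...]
0100e-01, 1.64000e-02, 9.20000e-03, 7.13000e-02, 2.01538e+01]), 146) 0.1638 
 lever [0.6177 0.0067] 63
Rt base [ 0.6396 -0.2051] 0.0151 
 photo (array([ 0.6302, -0.2039,  0.0113,  0.0714, 10.1722]), 702) 
 edge (array([ 0.63  , -0.2038,  0.011 ,  0.0709, 10.1722]), 205) 0.1638 
 lever [ 0.6442 -0.2049] 8
box ((0.44835594296455383, 0.25170958042144775), (0.10657165944576263, 0.11917110532522202), 4.836793422698975) 0.05009151394747535
tray ((0.4281996786594391, -0.25951945781707764), (0.22273769974708557, 0.17539645731449127), 88.67069244384766) 0.016924851018113474
vs [0.742 0.145 0.1  ] [0.801 0.218 0.212]
tea [0.742 0.145 0.1  ] [0.783 0.2   0.191]
prints [0.44917841 0.20899664 0.04605782]
```

The two views agree within 3 mm and the heights match the text (top edge about 0.161, base 0.016, box rim 0.052).

| Thing | x, y (m) | Yaw |
|---|---|---|
| Left photo | .617, .205 | 17.4° |
| Middle photo | .639, .0165 | 20° |
| Right photo | .629, -.204 | 9.7° |
| Box | .447, .251 | 5.2° |
| Tray | .427, -.260 | -1.4° |

Things that could be mistaken for a photo: the three stand photos at (251,182), (345,172) and (458,180), the yellow one at (457,132) and the red one at (452,362). I'm taking the left stand first.

Emit:
{"api": "drive_tool", "payload": {
  "plan": [
    [-0.046, -0.023, 0, 0, 0, 0, 1],
    [-0.046, -0.023, 0, 0, 0, 0, 1],
    [-0.046, -0.023, 0, 0, 0, 0, 1],
    [-0.046, -0.023, 0, 0, 0, 0, 1],
    [-0.046, -0.023, 0, 0, 0, 0, 1],
    [-0.046, -0.023, 0, 0, 0, 0, 1],
    [-0.046, -0.023, 0, 0, 0, 0, 1],
    [-0.046, -0.023, 0, 0, 0, 0, 1],
    [-0.046, -0.023, 0, 0, 0, 0, 1],
    [-0.046, -0.023, 0, 0, 0, 0, 1]
  ]
}}

```text
t: 1.15
tcp_pos: [0.5314, 0.281, 0.2451]
tool_rot: [0.121, 0.993, -0.0, -0.0]
force: [0.6, 0.4, 0.4]
finger_gap: 0.999
gripper_force: 0.0
```

Emit:
{"api": "drive_tool", "payload": {
  "plan": [
    [-0.045, -0.024, 0, 0, 0, 0, 1],
    [-0.045, -0.024, 0, 0, 0, 0, 1],
    [0, 0, 0, 0, 0, 8.4, 1],
    [0, 0, 0, 0, 0, 8.4, 1],
    [0, 0, 0, 0, 0, 8.4, 1],
    [0, 0, 0, 0, 0, 8.4, 1],
    [0, 0, 0, 0, 0, 8.4, 1],
    [0, 0, 0, 0, 0, 8.4, 1],
    [0, 0, 0, 0, 0, 8.4, 1],
    [0, 0, 0, 0, 0, 0, 1]
  ]
}}

```text
t: 2.15
tcp_pos: [0.6044, 0.2157, 0.2449]
tool_rot: [0.592, 0.806, -0.0, -0.0]
force: [-0.4, -0.5, -0.5]
finger_gap: 1.002
gripper_force: 0.0
```

```bash
cat >> h.py <<'E'
def go(x,y,z,yawy):
    s=manip.sense(); M=R.from_quat(s['tool_rot']).as_matrix()
    a=np.degrees(np.arctan2(M[1,1],M[0,1])); w=-((yawy-a+90)%180-90)
    print('t',round(s['t'],2),'pos',s['tcp_pos'].round(4),'yawy',a.round(2),'tilt',M[:,2].round(4),'F',s['force'].round(2),'gap',round(s['finger_gap'],3),'q6',s['q'][5].round(2))
    print('  shift',(M.T@(np.array([x,y,z])-s['tcp_pos'])).round(4),'wz',round(w,2))
E
python3 - <<'E'
from h import *
go(.617,.205,.16,17.4)
d=snap('wrist');save(d,'w1.png');np.savez('pics/w1.npz',W=cloud(d))
P=cloud(d).reshape(-1,3);P=P[P[:,2]>.156];P=P[np.hypot(P[:,0]-.617,P[:,1]-.205)<.06]
print(len(P),cv2.minAreaRect(P[:,:2].astype(np.float32)) if len(P)>4 else 0, P[:,2].max() if len(P) else 0)
E
```

```text
t 2.15 pos [0.6044 0.2157 0.2449] yawy 17.36 tilt [-9.e-04 -2.e-04 -1.e+00] F [-0.39 -0.48 -0.46] gap 1.002 q6 -0.13
  shift [-0.014   0.0089  0.0849] wz -0.04
48256 ((0.6158393025398254, 0.2060866355895996), (0.11807053536176682, 0.07071014493703842), 9.9822998046875) 0.32807650013798995
```

View pics/w1.png

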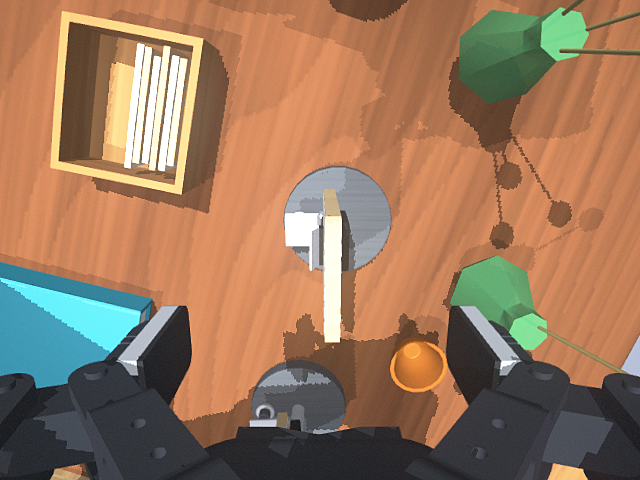

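The wrist view shows the left photo's top edge running from (332,190) to (333,342), with the stand's disc at (338,218). The vases and tealight are clear of the fingers at about (150,340) and (475,340). Next I refine the photo's position from this view's depth.

```bash
python3 - <<'E'
from h import *
W=np.load('pics/w1.npz')['W'];P=W[180:350,318:348].reshape(-1,3);P=P[(P[:,2]>.154)&(P[:,2]<.17)]
a=cv2.minAreaRect(P[:,:2].astype(np.float32));print(len(P),a,np.median(P[:,2]))
go(.617,.205,.14,17.4)
go(*a[0],.14,17.4)
E
```

```text
2104 ((0.6154828667640686, 0.20603559911251068), (0.008602168411016464, 0.07051533460617065), 17.286762237548828) 0.16125198464322082
t 2.2 pos [0.6044 0.2157 0.2449] yawy 17.51 tilt [-8.e-04 -2.e-04 -1.e+00] F [-0.78  0.75  0.77] gap 1.001 q6 -0.14
  shift [-0.014   0.0088  0.1049] wz 0.11
t 2.2 pos [0.6044 0.2157 0.2449] yawy 17.51 tilt [-8.e-04 -2.e-04 -1.e+00] F [-0.78  0.75  0.77] gap 1.001 q6 -0.14
  shift [-0.0126  0.0077  0.1049] wz 0.11
```

Emit:
{"api": "drive_tool", "payload": {
  "plan": [
    [-0.013, 0.008, 0, 0, 0, 0, 1],
    [0, 0, 0.035, 0, 0, 0, 1],
    [0, 0, 0.04, 0, 0, 0, 1],
    [0, 0, 0.03, 0, 0, 0, 1],
    [0, 0, 0, 0, 0, 0, 1],
    [0, 0, 0, 0, 0, 0, -0.5],
    [0, 0, 0, 0, 0, 0, -0.5],
    [0, 0, 0, 0, 0, 0, -0.5],
    [0, 0, 0, 0, 0, 0, -0.5],
    [0, 0, 0, 0, 0, 0, -0.5]
  ],
  "newtons": 20
}}

```text
t: 3.2
tcp_pos: [0.6167, 0.2059, 0.1415]
tool_rot: [0.592, 0.806, 0.001, 0.001]
force: [-0.1, -0.2, -0.5]
finger_gap: 0.249
gripper_force: 0.0
```

```bash
python3 -c "
from h import *
go(.616,.2055,.14,17.4)"
```

```text
t 3.2 pos [0.6167 0.2059 0.1415] yawy 17.37 tilt [ 1.9e-03  2.0e-04 -1.0e+00] F [-0.07 -0.18 -0.45] gap 0.249 q6 -0.15
  shift [-0.0002 -0.0008  0.0015] wz -0.03
```

Emit:
{"api": "drive_tool", "payload": {
  "plan": [
    [0, -0.0008, 0, 0, 0, 0, -0.7],
    [0, 0, 0, 0, 0, 0, -1],
    [0, 0, 0, 0, 0, 0, -1],
    [0, 0, 0, 0, 0, 0, -1],
    [0, 0, 0, 0, 0, 0, -1],
    [0, 0, 0, 0, 0, 0, -1]
  ]
}}

```text
t: 3.8
tcp_pos: [0.6152, 0.2055, 0.1407]
tool_rot: [0.592, 0.806, -0.0, -0.0]
force: [-2.5, -0.4, 6.0]
finger_gap: 0.092
gripper_force: 25.3
```

```bash
python3 -c "
from h import *
go(.616,.2055,.14,17.4)"
```

```text
t 3.8 pos [0.6152 0.2055 0.1407] yawy 17.35 tilt [-4.e-04 -1.e-04 -1.e+00] F [-2.48 -0.39  6.  ] gap 0.092 q6 -0.15
  shift [-0.0003  0.0007  0.0007] wz -0.05
```

Emit:
{"api": "drive_tool", "payload": {
  "plan": [
    [0, -0.0005, -0.0005, 0, 0, 0, -1],
    [0, 0, 0, 0, 0, 0, -1]
  ]
}}

```text
t: 4.0
tcp_pos: [0.6151, 0.2055, 0.1407]
tool_rot: [0.592, 0.806, 0.0, 0.0]
force: [-1.1, -0.1, 2.8]
finger_gap: 0.089
gripper_force: 24.9
```

Emit:
{"api": "drive_tool", "payload": {
  "plan": [
    [0, 0, -0.0005, 0, 0, 0, -1],
    [0, 0, 0, 0, 0, 0, -1]
  ]
}}

```text
t: 4.2
tcp_pos: [0.6151, 0.2055, 0.1408]
tool_rot: [0.592, 0.806, 0.0, 0.0]
force: [-0.2, 0.7, -1.4]
finger_gap: 0.088
gripper_force: 24.3
```

Emit:
{"api": "drive_tool", "payload": {
  "plan": [
    [0, 0, -0.0003, 0, 0, 0, -1],
    [0, 0, 0, 0, 0, 0, -1]
  ]
}}

```text
t: 4.4
tcp_pos: [0.615, 0.2054, 0.1408]
tool_rot: [0.592, 0.806, -0.0, -0.0]
force: [0.8, 0.6, -5.0]
finger_gap: 0.093
gripper_force: 23.7
```

Emit:
{"api": "drive_tool", "payload": {
  "plan": [
    [0, 0, -0.0002, 0, 0, 0, -1],
    [0, 0, 0, 0, 0, 0, -1]
  ]
}}

```text
t: 4.6
tcp_pos: [0.6143, 0.2052, 0.1408]
tool_rot: [0.592, 0.806, -0.001, -0.001]
force: [-0.7, 0.4, -6.1]
finger_gap: 0.089
gripper_force: 23.6
```

The left clip holds at 6 N without slipping, so it is tight. I ease off, release and go up.

Emit:
{"api": "drive_tool", "payload": {
  "plan": [
    [0, 0, 0.0005, 0, 0, 0, -1],
    [0, 0, 0.0004, 0, 0, 0, -1],
    [0, 0, 0, 0, 0, 0, -0.7],
    [0, 0, 0, 0, 0, 0, -0.4],
    [0, 0, 0, 0, 0, 0, 0.2],
    [0, 0, 0, 0, 0, 0, 0.2],
    [0, 0, 0, 0, 0, 0, 0.2],
    [0, 0, 0, 0, 0, 0, 0.2]
  ]
}}

```text
t: 5.4
tcp_pos: [0.615, 0.2054, 0.1411]
tool_rot: [0.592, 0.806, 0.0, 0.0]
force: [-0.0, 0.3, -0.7]
finger_gap: 0.602
gripper_force: 0.0
```

Emit:
{"api": "drive_tool", "payload": {
  "plan": [
    [0, 0, -0.02, 0, 0, 0, 0.4],
    [0, 0, -0.05, 0, 0, 0, 1],
    [0, 0, -0.035, 0, 0, 0, 1],
    [0, 0, 0, 0, 0, 0, 1]
  ]
}}

```text
t: 5.8
tcp_pos: [0.6186, 0.2061, 0.2525]
tool_rot: [0.592, 0.806, 0.005, 0.005]
force: [0.1, -0.2, 0.6]
finger_gap: 0.998
gripper_force: 0.0
```

```bash
python3 -c "
from h import *
go(.6385,.0165,.245,20)"
```

```text
t 5.8 pos [0.6186 0.2061 0.2525] yawy 17.36 tilt [ 0.0129  0.002  -0.9999] F [ 0.14 -0.17  0.64] gap 0.998 q6 -0.15
  shift [-0.1869 -0.0376  0.0073] wz -2.64
```

Emit:
{"api": "drive_tool", "payload": {
  "plan": [
    [-0.0466, -0.009, 0, 0, 0, 0, 1],
    [-0.0466, -0.009, 0, 0, 0, 0, 1],
    [-0.0466, -0.009, 0, 0, 0, 0, 1],
    [-0.0466, -0.0084, 0, 0, 0, 0, 1],
    [0, 0, 0, 0, 0, -2.6, 1],
    [0, 0, 0, 0, 0, 0, 1],
    [0, 0, 0, 0, 0, 0, 1]
  ]
}}

```text
t: 6.5
tcp_pos: [0.6362, 0.0173, 0.2452]
tool_rot: [0.574, 0.819, -0.0, -0.001]
force: [0.3, 0.1, 0.5]
finger_gap: 1.004
gripper_force: 0.0
```

```bash
cat > p.py <<'E'
import sys
from h import *
x,y=float(sys.argv[1]),float(sys.argv[2])
d=snap('wrist');W=cloud(d);save(d,'w2_%g.png'%y)
k=(np.abs(W[...,2]-.161)<.008)&(np.hypot(W[...,0]-x,W[...,1]-y)<.05)
n,l,st,c=cv2.connectedComponentsWithStats(k.astype(np.uint8)); i=1+np.argmax(st[1:,4]); P=W[l==i]
a=cv2.minAreaRect(P[:,:2].astype(np.float32));print(len(P),a,np.median(P[:,2]),st[i])
w=a[2] if a[1][0]<a[1][1] else a[2]-90
go(*a[0],.14,w)
E
python3 p.py .637 .017
```

```text
2139 ((0.6368274688720703, 0.017502760514616966), (0.008239603601396084, 0.07007051259279251), 20.217676162719727) 0.16124437825417282 [ 311  189   17  132 2139]
t 6.55 pos [0.6362 0.0178 0.2454] yawy 19.96 tilt [-1.2e-03  4.0e-04 -1.0e+00] F [-0.54  0.04  0.36] gap 1.0 q6 -0.5
  shift [-0.0006  0.0005  0.1054] wz -0.26
```

Emit:
{"api": "drive_tool", "payload": {
  "plan": [
    [0, 0, 0.034, 0, 0, 0, 1],
    [0, 0, 0.04, 0, 0, 0, 1],
    [0, 0, 0.03, 0, 0, 0, 0.5],
    [0, 0, 0, 0, 0, 0, -0.5],
    [0, 0, 0, 0, 0, 0, -0.5],
    [0, 0, 0, 0, 0, 0, -0.7],
    [0, 0, 0, 0, 0, 0, -0.75],
    [0, 0, 0, 0, 0, 0, -0.75]
  ]
}}

```text
t: 7.35
tcp_pos: [0.6377, 0.0169, 0.1437]
tool_rot: [0.574, 0.819, 0.001, 0.001]
force: [-0.3, -0.7, 0.1]
finger_gap: 0.125
gripper_force: 0.0
```

Emit:
{"api": "drive_tool", "payload": {
  "plan": [
    [0, 0, 0, 0, 0, 0, -1],
    [0, 0, 0, 0, 0, 0, -1],
    [0, 0, 0, 0, 0, 0, -1],
    [0, 0, 0, 0, 0, 0, -1]
  ]
}}

```text
t: 7.75
tcp_pos: [0.637, 0.0166, 0.1435]
tool_rot: [0.574, 0.819, 0.0, 0.001]
force: [-1.7, -1.1, 4.9]
finger_gap: 0.088
gripper_force: 22.6
```

```bash
python3 -c "
from h import *
go(.6368,.0175,.1414,20)"
```

```text
t 7.75 pos [0.637  0.0166 0.1435] yawy 19.97 tilt [ 1.2e-03 -7.0e-04 -1.0e+00] F [-1.75 -1.06  4.95] gap 0.088 q6 -0.5
  shift [0.0009 0.0001 0.0021] wz -0.03
```

Emit:
{"api": "drive_tool", "payload": {
  "plan": [
    [0, -0.0004, -0.0005, 0, 0, 0, -1],
    [0, 0, 0, 0, 0, 0, -1]
  ]
}}

```text
t: 7.95
tcp_pos: [0.6369, 0.0166, 0.1435]
tool_rot: [0.574, 0.819, 0.0, 0.001]
force: [-1.0, -0.1, 6.1]
finger_gap: 0.092
gripper_force: 22.5
```

Emit:
{"api": "drive_tool", "payload": {
  "plan": [
    [0, 0, -0.0005, 0, 0, 0, -1],
    [0, 0, 0, 0, 0, 0, -1]
  ]
}}

```text
t: 8.15
tcp_pos: [0.6369, 0.0166, 0.1435]
tool_rot: [0.574, 0.819, 0.0, 0.001]
force: [-0.8, -0.3, 6.1]
finger_gap: 0.086
gripper_force: 22.4
```

Emit:
{"api": "drive_tool", "payload": {
  "plan": [
    [0, 0, -0.0002, 0, 0, 0, -1],
    [0, 0, 0, 0, 0, 0, -1]
  ]
}}

```text
t: 8.35
tcp_pos: [0.6369, 0.0166, 0.1435]
tool_rot: [0.574, 0.819, 0.0, 0.001]
force: [-0.3, -1.7, 5.1]
finger_gap: 0.085
gripper_force: 22.5
```

Emit:
{"api": "drive_tool", "payload": {
  "plan": [
    [0, 0, -0.0005, 0, 0, 0, -1],
    [0, 0, 0, 0, 0, 0, -1]
  ]
}}

```text
t: 8.55
tcp_pos: [0.6368, 0.0166, 0.1435]
tool_rot: [0.574, 0.819, 0.0, 0.0]
force: [0.4, -0.8, 1.8]
finger_gap: 0.094
gripper_force: 22.1
```

Emit:
{"api": "drive_tool", "payload": {
  "plan": [
    [0, 0, -0.0003, 0, 0, 0, -1],
    [0, 0, 0, 0, 0, 0, -1]
  ]
}}

```text
t: 8.75
tcp_pos: [0.6368, 0.0166, 0.1435]
tool_rot: [0.574, 0.819, 0.0, 0.0]
force: [2.0, 0.0, -0.2]
finger_gap: 0.089
gripper_force: 21.6
```

Emit:
{"api": "drive_tool", "payload": {
  "plan": [
    [0, 0, -0.0003, 0, 0, 0, -1],
    [0, 0, 0, 0, 0, 0, -1]
  ]
}}

```text
t: 8.95
tcp_pos: [0.6365, 0.0166, 0.1436]
tool_rot: [0.574, 0.819, 0.0, 0.0]
force: [2.8, -2.2, -2.2]
finger_gap: 0.09
gripper_force: 21.1
```

Emit:
{"api": "drive_tool", "payload": {
  "plan": [
    [0, 0.0004, -0.0002, 0, 0, 0, -1],
    [0, 0, 0, 0, 0, 0, -1]
  ]
}}

```text
t: 9.15
tcp_pos: [0.6363, 0.0168, 0.1437]
tool_rot: [0.574, 0.819, -0.0, -0.0]
force: [2.3, -1.5, -5.4]
finger_gap: 0.087
gripper_force: 20.8
```

Emit:
{"api": "drive_tool", "payload": {
  "plan": [
    [0, 0, -0.0002, 0, 0, 0, -1],
    [0, 0, 0, 0, 0, 0, -1]
  ]
}}

```text
t: 9.35
tcp_pos: [0.6353, 0.0173, 0.1436]
tool_rot: [0.574, 0.819, -0.001, -0.002]
force: [1.5, -1.6, -7.7]
finger_gap: 0.09
gripper_force: 20.6
```

The middle clip also holds (7 N, no slip), so it is tight too. I ease down and release.

Emit:
{"api": "drive_tool", "payload": {
  "plan": [
    [0, 0, 0.0004, 0, 0, 0, -1],
    [0, 0, 0.0004, 0, 0, 0, -1],
    [0, 0, 0.0002, 0, 0, 0, -1],
    [0, 0, 0, 0, 0, 0, -1]
  ]
}}

```text
t: 9.75
tcp_pos: [0.6356, 0.0172, 0.1437]
tool_rot: [0.574, 0.819, -0.001, -0.001]
force: [-2.0, 0.9, -2.2]
finger_gap: 0.089
gripper_force: 21.4
```

Emit:
{"api": "drive_tool", "payload": {
  "plan": [
    [0, 0, 0, 0, 0, 0, -0.7],
    [0, 0, 0, 0, 0, 0, -0.4],
    [0, 0, 0, 0, 0, 0, 0.2],
    [0, 0, 0, 0, 0, 0, 0.2],
    [0, 0, 0, 0, 0, 0, 0.2],
    [0, 0, 0, 0, 0, 0, 0.2],
    [0, 0, -0.02, 0, 0, 0, 0.4],
    [0, 0, -0.05, 0, 0, 0, 1],
    [0, 0, -0.033, 0, 0, 0, 1],
    [0, 0, 0, 0, 0, 0, 1]
  ]
}}

```text
t: 10.75
tcp_pos: [0.6403, 0.0165, 0.2528]
tool_rot: [0.574, 0.819, 0.003, 0.006]
force: [-0.0, -0.2, -0.1]
finger_gap: 1.002
gripper_force: 0.0
```

```bash
python3 -c "
from h import *
go(.6275,-.204,.245,9.5)
d=snap('top');W=cloud(d)
for x,y in((.615,.205),(.637,.017),(.6275,-.204)):
  P=W[(W[...,2]>.156)&(np.hypot(W[...,0]-x,W[...,1]-y)<.05)];print(cv2.minAreaRect(P[:,:2].astype(np.float32)),np.median(P[:,2]),len(P))
"
```

```text
t 10.75 pos [0.6403 0.0165 0.2528] yawy 19.96 tilt [ 0.0124 -0.0018 -0.9999] F [-0.   -0.19 -0.08] gap 1.002 q6 -0.5
  shift [-0.2029 -0.0874  0.008 ] wz 10.46
((0.6146004796028137, 0.2044750303030014), (0.009836681187152863, 0.06942467391490936), 17.566150665283203) 0.16087762746616785 171
((0.6344503164291382, 0.017307929694652557), (0.09969189018011093, 0.07203319668769836), 82.2540054321289) 0.56520954774315 6677
((0.6272026300430298, -0.20514746010303497), (0.00873709935694933, 0.0697133019566536), 9.244708061218262) 0.16079004448780865 159
```

Emit:
{"api": "drive_tool", "payload": {
  "plan": [
    [-0.041, -0.017, 0, 0, 0, 0, 1],
    [-0.041, -0.017, 0, 0, 0, 0, 1],
    [-0.041, -0.017, 0, 0, 0, 0, 1],
    [-0.041, -0.017, 0, 0, 0, 0, 1],
    [-0.041, -0.0165, 0, 0, 0, 0, 1],
    [0, 0, 0, 0, 0, 5.2, 1],
    [0, 0, 0, 0, 0, 5.3, 1],
    [0, 0, 0, 0, 0, 0, 1],
    [0, 0, 0, 0, 0, 0, 1]
  ]
}}

```text
t: 11.7
tcp_pos: [0.6266, -0.2042, 0.2453]
tool_rot: [0.646, 0.764, -0.0, -0.001]
force: [0.0, 0.2, 0.4]
finger_gap: 0.999
gripper_force: 0.0
```

```bash
python3 p.py .627 -.2045
```

```text
2164 ((0.627560019493103, -0.203960120677948), (0.008398965932428837, 0.07085628062486649), 9.380143165588379) 0.16125457058762244 [ 312  188   17  133 2164]
t 11.75 pos [ 0.6268 -0.2041  0.2456] yawy 9.57 tilt [-1.7e-03  9.0e-04 -1.0e+00] F [ 0.2   0.62 -0.6 ] gap 0.999 q6 -0.65
  shift [-1.000e-04  9.000e-04  1.056e-01] wz 0.19
```

Emit:
{"api": "drive_tool", "payload": {
  "plan": [
    [0, 0.0004, 0.035, 0, 0, 0, 1],
    [0, 0, 0.04, 0, 0, 0, 1],
    [0, 0, 0.028, 0, 0, 0, 0.5],
    [0, 0, 0, 0, 0, 0, -0.5],
    [0, 0, 0, 0, 0, 0, -0.5],
    [0, 0, 0, 0, 0, 0, -0.7],
    [0, 0, 0, 0, 0, 0, -0.75],
    [0, 0, 0, 0, 0, 0, -0.75]
  ]
}}

```text
t: 12.55
tcp_pos: [0.6284, -0.205, 0.1454]
tool_rot: [0.646, 0.763, 0.0, 0.001]
force: [0.2, -0.1, 0.8]
finger_gap: 0.129
gripper_force: 0.0
```

Emit:
{"api": "drive_tool", "payload": {
  "plan": [
    [0, 0, 0, 0, 0, 0, -1],
    [0, 0, 0, 0, 0, 0, -1],
    [0, 0, 0, 0, 0, 0, -1],
    [0, 0, 0, 0, 0, 0, -1]
  ]
}}

```text
t: 12.95
tcp_pos: [0.6275, -0.205, 0.1452]
tool_rot: [0.646, 0.763, -0.0, 0.001]
force: [-2.1, -0.4, 5.6]
finger_gap: 0.09
gripper_force: 19.9
```

Emit:
{"api": "drive_tool", "payload": {
  "plan": [
    [0, 0, -0.0005, 0, 0, 0, -1],
    [0, 0, 0, 0, 0, 0, -1]
  ]
}}

```text
t: 13.15
tcp_pos: [0.6275, -0.205, 0.1452]
tool_rot: [0.646, 0.763, -0.0, 0.0]
force: [-3.2, -1.0, 6.3]
finger_gap: 0.092
gripper_force: 20.0
```

Emit:
{"api": "drive_tool", "payload": {
  "plan": [
    [0, 0, -0.0005, 0, 0, 0, -1],
    [0, 0, 0, 0, 0, 0, -1]
  ]
}}

```text
t: 13.35
tcp_pos: [0.6275, -0.205, 0.1452]
tool_rot: [0.646, 0.763, -0.0, 0.0]
force: [-2.8, -2.0, 6.9]
finger_gap: 0.091
gripper_force: 19.9
```

Emit:
{"api": "drive_tool", "payload": {
  "plan": [
    [0, -0.0005, -0.0008, 0, 0, 0, -1],
    [0, 0, 0, 0, 0, 0, -1]
  ]
}}

```text
t: 13.55
tcp_pos: [0.6273, -0.205, 0.1453]
tool_rot: [0.647, 0.763, 0.0, 0.0]
force: [-1.1, -2.5, 2.1]
finger_gap: 0.093
gripper_force: 19.9
```

Emit:
{"api": "drive_tool", "payload": {
  "plan": [
    [0, 0, -0.0005, 0, 0, 0, -1],
    [0, 0, 0, 0, 0, 0, -1]
  ]
}}

```text
t: 13.75
tcp_pos: [0.6273, -0.2048, 0.1454]
tool_rot: [0.646, 0.763, 0.0, 0.0]
force: [-0.4, -2.1, -0.6]
finger_gap: 0.089
gripper_force: 19.5
```

Emit:
{"api": "drive_tool", "payload": {
  "plan": [
    [0, 0, -0.0003, 0, 0, 0, -1],
    [0, 0, 0, 0, 0, 0, -1]
  ]
}}

```text
t: 13.95
tcp_pos: [0.6272, -0.2043, 0.1458]
tool_rot: [0.647, 0.763, 0.0, -0.0]
force: [-0.0, -1.3, -2.4]
finger_gap: 0.09
gripper_force: 19.4
```

Emit:
{"api": "drive_tool", "payload": {
  "plan": [
    [0, 0, -0.0003, 0, 0, 0, -1],
    [0, 0, 0, 0, 0, 0, -1]
  ]
}}

```text
t: 14.15
tcp_pos: [0.6271, -0.2041, 0.1463]
tool_rot: [0.647, 0.763, 0.0, -0.0]
force: [-0.0, 0.6, -2.8]
finger_gap: 0.094
gripper_force: 19.4
```

Emit:
{"api": "drive_tool", "payload": {
  "plan": [
    [0, 0, -0.0005, 0, 0, 0, -1],
    [0, 0, -0.0005, 0, 0, 0, -1],
    [0, 0, 0, 0, 0, 0, -1]
  ]
}}

```text
t: 14.45
tcp_pos: [0.6271, -0.2043, 0.1476]
tool_rot: [0.646, 0.763, 0.0, -0.0]
force: [1.1, 0.5, -2.0]
finger_gap: 0.094
gripper_force: 19.5
```

Emit:
{"api": "drive_tool", "payload": {
  "plan": [
    [0, 0, -0.001, 0, 0, 0, -1],
    [0, 0, -0.001, 0, 0, 0, -1],
    [0, 0, 0, 0, 0, 0, -1]
  ]
}}

```text
t: 14.75
tcp_pos: [0.6272, -0.2046, 0.1498]
tool_rot: [0.646, 0.763, 0.0, 0.0]
force: [0.3, 1.0, -0.9]
finger_gap: 0.088
gripper_force: 19.6
```

The photo slides out at about 1–2 N, so the right clip is the slack one. I pull it out gently.

Emit:
{"api": "drive_tool", "payload": {
  "plan": [
    [0, 0, -0.003, 0, 0, 0, -1],
    [0, 0, -0.004, 0, 0, 0, -1],
    [0, 0, -0.005, 0, 0, 0, -1],
    [0, 0, -0.005, 0, 0, 0, -1],
    [0, 0, -0.005, 0, 0, 0, -1],
    [0, 0, -0.005, 0, 0, 0, -1],
    [0, 0, -0.006, 0, 0, 0, -1],
    [0, 0, -0.02, 0, 0, 0, -1],
    [0, 0, -0.03, 0, 0, 0, -1],
    [0, 0, -0.03, 0, 0, 0, -1]
  ],
  "newtons": 30
}}

```text
t: 15.75
tcp_pos: [0.6267, -0.2045, 0.2634]
tool_rot: [0.646, 0.763, -0.0, -0.001]
force: [-0.6, -0.0, 0.4]
finger_gap: 0.088
gripper_force: 32.8
```

```bash
python3 - <<'E'
from h import *
W=np.load('pics/w1.npz')['W'][0:230,40:215].reshape(-1,3)
P=W[(W[:,2]>.046)&(W[:,2]<.058)]
a=cv2.minAreaRect(P[:,:2].astype(np.float32));print(a,np.median(P[:,2]))
c=np.array(a[0]);th=np.radians(5.3);ex=np.array([np.cos(th),np.sin(th)]);ey=np.array([-ex[1],ex[0]])
l=np.stack([(W[:,:2]-c)@ex,(W[:,:2]-c)@ey,W[:,2]],1)
k=(np.abs(l[:,0])<.044)&(np.abs(l[:,1])<.048)
h,_=np.histogram(l[k&(l[:,2]>.03),0],np.arange(-.046,.048,.004));print(h)
fl=l[k&(l[:,2]<.012)];print(fl.min(0),fl.max(0),np.median(fl[:,2]))
print(c-.0225*ex)
go(*(c-.0225*ex),.26,5.3)
E
```

```text
((0.4446798861026764, 0.25137799978256226), (0.10386863350868225, 0.11281990259885788), 5.460565567016602) 0.05219001204472523
[  76    0    0    0    0    0    0    0    0    0    0    0   41  694
  564  863  494  530 1031  438  591  632  466]
[-0.04397776 -0.04799509  0.00358687] [0.03116213 0.04798779 0.01150407] 0.006289572323626591
[0.42227608 0.24929966]
t 15.75 pos [ 0.6267 -0.2045  0.2634] yawy 9.45 tilt [-1.3e-03  5.0e-04 -1.0e+00] F [-0.64 -0.    0.4 ] gap 0.088 q6 -0.65
  shift [ 0.4812 -0.1271  0.0039] wz 4.15
```

Emit:
{"api": "drive_tool", "payload": {
  "plan": [
    [0.03, -0.008, 0, 0, 0, 0, -1],
    [0.048, -0.0127, 0, 0, 0, 0, -1],
    [0.048, -0.0127, 0, 0, 0, 0, -1],
    [0.048, -0.0127, 0, 0, 0, 0, -1],
    [0.048, -0.0127, 0, 0, 0, 0, -1],
    [0.048, -0.0127, 0, 0, 0, 0, -1],
    [0.048, -0.0127, 0, 0, 0, 0, -1],
    [0.048, -0.0127, 0, 0, 0, 0, -1],
    [0.048, -0.0127, 0, 0, 0, 0, -1],
    [0.048, -0.0127, 0, 0, 0, 0, -1]
  ]
}}

```text
t: 16.75
tcp_pos: [0.4296, 0.2326, 0.2633]
tool_rot: [0.647, 0.763, 0.0, 0.0]
force: [0.8, -1.2, -0.2]
finger_gap: 0.087
gripper_force: 32.9
```

Emit:
{"api": "drive_tool", "payload": {
  "plan": [
    [0.015, -0.004, 0, 0, 0, 0, -1],
    [0.003, -0.001, 0, 0, 0, 4.1, -1],
    [0, 0, 0, 0, 0, 0, -1],
    [0, 0, 0, 0, 0, 0, -1]
  ]
}}

```text
t: 17.15
tcp_pos: [0.4229, 0.2478, 0.2629]
tool_rot: [0.673, 0.74, 0.0, 0.0]
force: [1.1, -0.1, -0.8]
finger_gap: 0.086
gripper_force: 32.9
```

```bash
python3 - <<'E'
from h import *
go(.4225,.2493,.1,5.4)
d=snap('wrist');save(d,'w4.png')
E
```

```text
t 17.15 pos [0.4229 0.2478 0.2629] yawy 5.44 tilt [ 6.e-04 -1.e-04 -1.e+00] F [ 1.15 -0.07 -0.75] gap 0.086 q6 0.21
  shift [ 0.0015 -0.0003  0.1629] wz 0.04
```

View pics/w4.png

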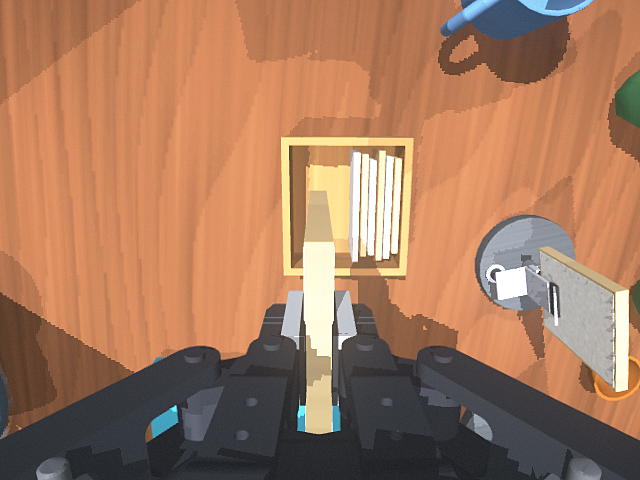

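The photo's lower edge is at (318,200), over the free gap (290–350), with the prints at (375,205) to its right. I lower it.

Emit:
{"api": "drive_tool", "payload": {
  "plan": [
    [0.0015, 0, 0.03, 0, 0, 0, -1],
    [0, 0, 0.04, 0, 0, 0, -1],
    [0, 0, 0.04, 0, 0, 0, -1],
    [0, 0, 0.03, 0, 0, 0, -1],
    [0, 0, 0.02, 0, 0, 0, -1],
    [0, 0, 0.012, 0, 0, 0, -1],
    [0, 0, 0, 0, 0, 0, -1],
    [0, 0, 0, 0, 0, 0, -1]
  ]
}}

```text
t: 18.0
tcp_pos: [0.4234, 0.2493, 0.091]
tool_rot: [0.674, 0.739, 0.0, 0.0]
force: [0.3, -0.1, -1.0]
finger_gap: 0.086
gripper_force: 32.9
```

Emit:
{"api": "drive_tool", "payload": {
  "plan": [
    [0, 0, 0.001, 0, 0, 0, -1],
    [0, 0, 0.001, 0, 0, 0, -1],
    [0, 0, 0, 0, 0, 0, -1]
  ]
}}

```text
t: 18.3
tcp_pos: [0.423, 0.2496, 0.0892]
tool_rot: [0.673, 0.739, 0.001, 0.0]
force: [0.2, -0.1, -0.0]
finger_gap: 0.086
gripper_force: 32.9
```

Emit:
{"api": "drive_tool", "payload": {
  "plan": [
    [0, 0, 0.001, 0, 0, 0, -1],
    [0, 0, 0, 0, 0, 0, -1]
  ]
}}

```text
t: 18.5
tcp_pos: [0.4227, 0.2495, 0.0877]
tool_rot: [0.673, 0.739, 0.0, 0.0]
force: [-0.7, 0.5, -1.0]
finger_gap: 0.085
gripper_force: 32.9
```

Emit:
{"api": "drive_tool", "payload": {
  "plan": [
    [0, 0, 0.001, 0, 0, 0, -1],
    [0, 0, 0, 0, 0, 0, -1]
  ]
}}

```text
t: 18.7
tcp_pos: [0.4226, 0.2494, 0.0864]
tool_rot: [0.673, 0.739, -0.0, -0.0]
force: [-0.4, 0.0, 0.4]
finger_gap: 0.089
gripper_force: 32.9
```

Emit:
{"api": "drive_tool", "payload": {
  "plan": [
    [0, 0, 0.001, 0, 0, 0, -1],
    [0, 0, 0, 0, 0, 0, -1]
  ]
}}

```text
t: 18.9
tcp_pos: [0.4225, 0.2494, 0.0854]
tool_rot: [0.673, 0.739, -0.0, -0.0]
force: [-0.2, -0.7, -1.8]
finger_gap: 0.087
gripper_force: 32.9
```

Emit:
{"api": "drive_tool", "payload": {
  "plan": [
    [0, 0, 0.0007, 0, 0, 0, -1],
    [0, 0, 0, 0, 0, 0, -1]
  ]
}}

```text
t: 19.1
tcp_pos: [0.4226, 0.2495, 0.0852]
tool_rot: [0.673, 0.739, 0.0, 0.0]
force: [-0.6, -0.3, 4.2]
finger_gap: 0.088
gripper_force: 33.6
```

The photo touches the floor at the expected height. I open and rise.

Emit:
{"api": "drive_tool", "payload": {
  "plan": [
    [0, 0, -0.0003, 0, 0, 0, -1],
    [0, 0, 0, 0, 0, 0, -0.75],
    [0, 0, 0, 0, 0, 0, -0.6],
    [0, 0, 0, 0, 0, 0, -0.4],
    [0, 0, 0, 0, 0, 0, 0],
    [0, 0, 0, 0, 0, 0, 0.2],
    [0, 0, 0, 0, 0, 0, 0.2],
    [0, 0, -0.03, 0, 0, 0, 0.2],
    [0, 0, -0.05, 0, 0, 0, 0.2],
    [0, 0, -0.05, 0, 0, 0, 0.2]
  ]
}}

```text
t: 20.1
tcp_pos: [0.4218, 0.2492, 0.2158]
tool_rot: [0.673, 0.739, -0.001, -0.001]
force: [1.5, 1.0, -0.1]
finger_gap: 0.601
gripper_force: 0.0
```

Emit:
{"api": "drive_tool", "payload": {
  "plan": [
    [0, 0, -0.03, 0, 0, 0, 0.5],
    [0, 0, 0, 0, 0, 0, 0.5]
  ]
}}

```text
t: 20.3
tcp_pos: [0.4254, 0.2504, 0.2497]
tool_rot: [0.673, 0.739, 0.005, 0.003]
force: [-0.2, 1.2, 0.5]
finger_gap: 0.752
gripper_force: 0.0
```

```bash
python3 - <<'E'
from h import *
d=snap('wrist');save(d,'w5.png');W=cloud(d)
P=W[:300][(W[:300,:,2]>.085)&(W[:300,:,2]<.12)&(np.hypot(W[:300,:,0]-.4225,W[:300,:,1]-.2493)<.06)]
print(len(P),cv2.minAreaRect(P[:,:2].astype(np.float32)),P[:,2].max())
d=snap('top');W=cloud(d)
c=np.array([.637,-.2045]);P=W[np.hypot(W[...,0]-c[0],W[...,1]-c[1])<.07]
for lo,hi in((.088,.102),(.012,.02),(.044,.051)):
    Q=P[(P[:,2]>lo)&(P[:,2]<hi)];print(lo,len(Q),cv2.minAreaRect(Q[:,:2].astype(np.float32)),cv2.minEnclosingCircle(Q[:,:2].astype(np.float32)),np.median(Q[:,2]))
go(.636,-.2055,.26,9.5+90)
E
```

```text
1356 ((0.42246150970458984, 0.2509375512599945), (0.008466208353638649, 0.06985589116811752), 4.850922584533691) 0.10348893861301395
0.088 91 ((0.6341604590415955, -0.20635446906089783), (0.014192819595336914, 0.03462553024291992), 10.921225547790527) ((0.634933590888977, -0.20626616477966309), 0.017474694177508354) 0.09535316173412522
0.012 812 ((0.6360796689987183, -0.20485316216945648), (0.0898527204990387, 0.09100241214036942), 27.9285945892334) ((0.6362144351005554, -0.20547392964363098), 0.04635102301836014) 0.015795682210988704
0.044 45 ((0.6084386706352234, -0.21023151278495789), (0.019121894612908363, 0.025380155071616173), 8.977148056030273) ((0.6095594167709351, -0.2100543975830078), 0.014728398062288761) 0.04930401461974432
t 20.4 pos [0.4225 0.2494 0.2455] yawy 5.35 tilt [ 1.2e-03  4.0e-04 -1.0e+00] F [-0.13  0.04 -0.04] gap 0.749 q6 0.21
  shift [-0.4729  0.1702 -0.0144] wz 85.85
```

View pics/w5.png

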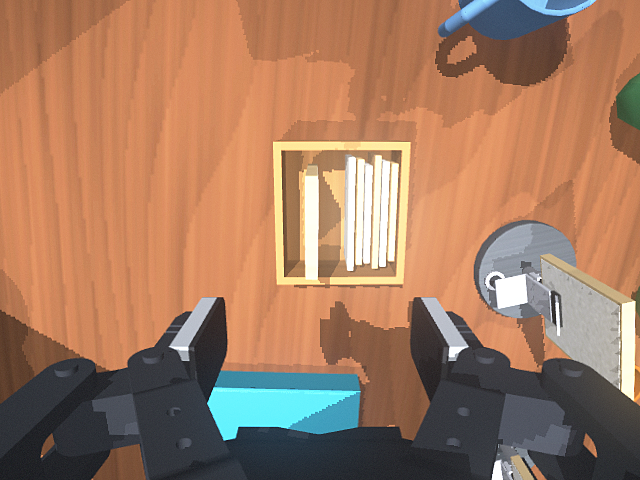

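The photo stands upright in the gap at (312,222), with its top edge at about 0.10 m. Next is the empty right stand: I turn the gripper to close across the block's 34 mm.

Emit:
{"api": "drive_tool", "payload": {
  "plan": [
    [-0.0473, 0.017, 0, 0, 0, 0, 1],
    [-0.0473, 0.017, 0, 0, 0, 0, 1],
    [-0.0473, 0.017, 0, 0, 0, 0, 1],
    [-0.0473, 0.017, 0, 0, 0, 0, 1],
    [-0.0473, 0.017, 0, 0, 0, 0, 1],
    [-0.0473, 0.017, 0, 0, 0, 0, 1],
    [-0.0473, 0.017, 0, 0, 0, 0, 1],
    [-0.0473, 0.017, 0, 0, 0, 0, 1],
    [-0.0473, 0.017, 0, 0, 0, 0, 1],
    [-0.0473, 0.017, 0, 0, 0, 0, 1]
  ]
}}

```text
t: 21.4
tcp_pos: [0.6341, -0.2047, 0.2418]
tool_rot: [0.674, 0.739, -0.001, -0.003]
force: [0.9, 0.2, -0.0]
finger_gap: 0.999
gripper_force: 0.0
```

Emit:
{"api": "drive_tool", "payload": {
  "plan": [
    [0, 0, 0, 0, 0, 8.58, 1],
    [0, 0, 0, 0, 0, 8.58, 1],
    [0, 0, 0, 0, 0, 8.58, 1],
    [0, 0, 0, 0, 0, 8.58, 1],
    [0, 0, 0, 0, 0, 8.58, 1],
    [0, 0, 0, 0, 0, 8.58, 1],
    [0, 0, 0, 0, 0, 8.58, 1],
    [0, 0, 0, 0, 0, 8.58, 1],
    [0, 0, 0, 0, 0, 8.58, 1],
    [0, 0, 0, 0, 0, 8.58, 1]
  ]
}}

```text
t: 22.4
tcp_pos: [0.6335, -0.2027, 0.2417]
tool_rot: [0.997, 0.08, -0.003, -0.002]
force: [-0.7, -0.4, -0.3]
finger_gap: 1.001
gripper_force: 0.0
```

Emit:
{"api": "drive_tool", "payload": {
  "plan": [
    [0, 0, 0, 0, 0, 0, 1],
    [0, 0, 0, 0, 0, 0, 1]
  ]
}}

```text
t: 22.6
tcp_pos: [0.634, -0.2029, 0.2429]
tool_rot: [0.996, 0.085, -0.002, -0.001]
force: [-0.4, 0.8, -0.2]
finger_gap: 0.997
gripper_force: 0.0
```

```bash
python3 - <<'E'
from h import *
d=snap('wrist');save(d,'w6.png');W=cloud(d)
r=np.hypot(W[...,0]-.636,W[...,1]+.2055)<.07
for lo,hi in((.088,.102),(.091,.0985),(.012,.02),(.043,.051)):
    Q=W[r&(W[...,2]>lo)&(W[...,2]<hi)];print(lo,len(Q),cv2.minAreaRect(Q[:,:2].astype(np.float32)),cv2.minEnclosingCircle(Q[:,:2].astype(np.float32)),np.median(Q[:,2]))
go(.636,-.2055,.075,99.5)
E
```

```text
0.088 1077 ((0.6346357464790344, -0.20508337020874023), (0.012903218157589436, 0.03365927189588547), 10.109613418579102) ((0.6360580921173096, -0.20482975244522095), 0.01727951690554619) 0.09597814745155087
0.091 930 ((0.6350427865982056, -0.20501631498336792), (0.0120752127841115, 0.03362227603793144), 10.412980079650879) ((0.6360580921173096, -0.20482975244522095), 0.01727951690554619) 0.09593759598024534
0.012 6948 ((0.6375550031661987, -0.20479966700077057), (0.08786719292402267, 0.0912422239780426), 9.7329683303833) ((0.6358118653297424, -0.20501838624477386), 0.045996274799108505) 0.01622028783376439
0.043 105 ((0.6201913952827454, -0.20402152836322784), (0.040713392198085785, 0.025829866528511047), 24.517602920532227) ((0.6213805079460144, -0.20672743022441864), 0.02110203169286251) 0.050511000057321065
t 22.65 pos [ 0.6342 -0.203   0.2434] yawy -80.31 tilt [-0.0027  0.0014 -1.    ] F [-0.6  -0.94  0.15] gap 1.002 q6 0.92
  shift [0.0017 0.0031 0.1684] wz 0.19
```

View pics/w6.png

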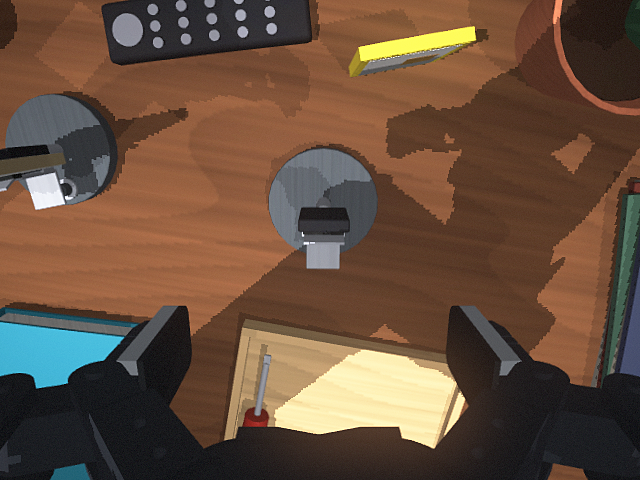

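The stand is still upright; its block top is at (323,222), centred at (.636,-.205). I descend and pinch it.

Emit:
{"api": "drive_tool", "payload": {
  "plan": [
    [0.0015, 0.0025, 0.02, 0, 0, 0, 1],
    [0, 0, 0.04, 0, 0, 0, 1],
    [0, 0, 0.04, 0, 0, 0, 1],
    [0, 0, 0.035, 0, 0, 0, 0.6],
    [0, 0, 0.02, 0, 0, 0, 0.3],
    [0, 0, 0.012, 0, 0, 0, 0.1],
    [0, 0, 0, 0, 0, 0, 0.05],
    [0, 0, 0, 0, 0, 0, 0.05]
  ]
}}

```text
t: 23.45
tcp_pos: [0.6374, -0.2058, 0.0788]
tool_rot: [0.997, 0.084, 0.001, 0.0]
force: [0.5, -1.0, -0.1]
finger_gap: 0.523
gripper_force: 0.0
```

```bash
python3 -c "
from h import *
go(.636,-.205,.075,99.5)"
```

```text
t 23.45 pos [ 0.6374 -0.2058  0.0788] yawy -80.42 tilt [ 1.3e-03 -6.0e-04 -1.0e+00] F [ 0.48 -1.   -0.09] gap 0.523 q6 0.92
  shift [-0.0012 -0.001   0.0038] wz 0.08
```

Emit:
{"api": "drive_tool", "payload": {
  "plan": [
    [-0.0007, -0.0007, 0.002, 0, 0, 0, 0.05],
    [0, 0, 0, 0, 0, 0, -0.1],
    [0, 0, 0, 0, 0, 0, -0.3],
    [0, 0, 0, 0, 0, 0, -0.5],
    [0, 0, 0, 0, 0, 0, -1],
    [0, 0, 0, 0, 0, 0, -1],
    [0, 0, 0, 0, 0, 0, -1]
  ],
  "newtons": 60
}}

```text
t: 24.15
tcp_pos: [0.6366, -0.2056, 0.0775]
tool_rot: [0.997, 0.083, 0.001, 0.001]
force: [-0.7, -0.8, 5.6]
finger_gap: 0.39
gripper_force: 60.5
```

```bash
python3 -c "
from h import *
go(.636,-.205,.075,99.5)"
```

```text
t 24.15 pos [ 0.6366 -0.2056  0.0775] yawy -80.44 tilt [ 0.0018 -0.0013 -1.    ] F [-0.7  -0.8   5.59] gap 0.39 q6 0.93
  shift [-0.0005 -0.0006  0.0025] wz 0.06
```

Emit:
{"api": "drive_tool", "payload": {
  "plan": [
    [0, 0, -0.004, 0, 0, 0, -1],
    [0, 0, -0.01, 0, 0, 0, -1],
    [0, 0, -0.02, 0, 0, 0, -1],
    [0, 0, -0.03, 0, 0, 0, -1],
    [0, 0, -0.02, 0, 0, 0, -1],
    [0, 0, -0.006, 0, 0, 0, -1],
    [0, 0, 0, 0, 0, 0, -1]
  ]
}}

```text
t: 24.85
tcp_pos: [0.6357, -0.2046, 0.1661]
tool_rot: [0.997, 0.083, -0.0, -0.0]
force: [0.3, 0.1, -10.1]
finger_gap: 0.387
gripper_force: 61.2
```

```bash
python3 - <<'E'
from h import *
W=np.load('pics/top0.npz')['W'].reshape(-1,3)
c=np.array([.426,-.2605]);th=np.radians(-1.4);ex=np.array([np.cos(th),np.sin(th)]);ey=np.array([-ex[1],ex[0]])
l=np.stack([(W[:,:2]-c)@ex,(W[:,:2]-c)@ey,W[:,2]],1)
Q=l[(np.abs(l[:,0])<.075)&(np.abs(l[:,1])<.1)&(l[:,2]>.0125)]
print('tool',Q.min(0).round(3),Q.max(0).round(3),np.median(Q,0).round(3))
Q=l[(np.abs(l[:,0])<.07)&(np.abs(l[:,1]+.03)<.06)];print('floor z',np.median(Q[:,2]))
t=c+ey*-.028;print(t);go(*t,.17,-80.4)
E
```

```text
tool [-0.074 -0.098  0.013] [0.075 0.096 0.038] [-0.025  0.083  0.028]
floor z 0.007789923222292661
[ 0.4253159  -0.28849164]
t 24.85 pos [ 0.6357 -0.2046  0.1661] yawy -80.45 tilt [-2.e-04  3.e-04 -1.e+00] F [  0.25   0.15 -10.06] gap 0.387 q6 0.93
  shift [-0.2214  0.0479 -0.0039] wz -0.05
```

Emit:
{"api": "drive_tool", "payload": {
  "plan": [
    [-0.02, 0.004, 0, 0, 0, 0, -1],
    [-0.04, 0.009, 0, 0, 0, 0, -1],
    [-0.04, 0.009, 0, 0, 0, 0, -1],
    [-0.04, 0.009, 0, 0, 0, 0, -1],
    [-0.04, 0.009, 0, 0, 0, 0, -1],
    [-0.03, 0.006, 0, 0, 0, 0, -1],
    [-0.0114, 0.002, 0, 0, 0, 0, -1],
    [0, 0, 0, 0, 0, 0, -1],
    [0, 0, 0, 0, 0, 0, -1]
  ]
}}

```text
t: 25.75
tcp_pos: [0.4261, -0.2889, 0.1656]
tool_rot: [0.997, 0.083, 0.0, -0.0]
force: [0.7, -0.1, -9.4]
finger_gap: 0.385
gripper_force: 61.2
```

```bash
python3 - <<'E'
from h import *
go(.4253,-.2885,.0875,-80.45)
d=snap('top');save(d,'t7.png');W=cloud(d)
E
```

```text
t 25.75 pos [ 0.4261 -0.2889  0.1656] yawy -80.5 tilt [ 5.e-04  6.e-04 -1.e+00] F [ 0.68 -0.14 -9.41] gap 0.385 q6 0.59
  shift [-0.0008 -0.0005  0.0781] wz -0.05
```

View pics/t7.png

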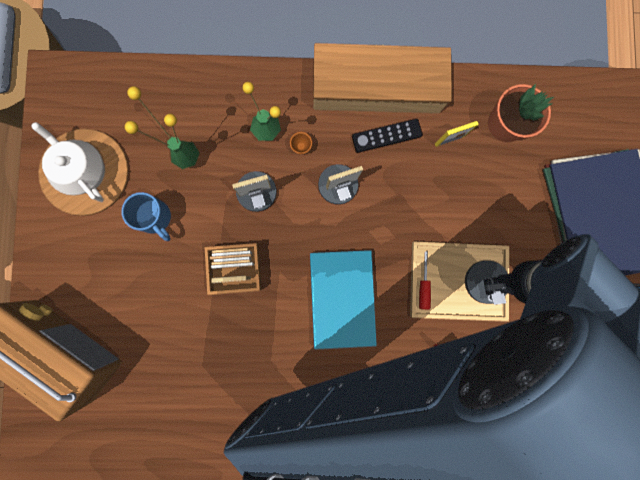

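The stand hangs over the tray's free part, with its disc at (487,283). The photo stands in the box at (235,280) and the other two stands are in place at (257,190) and (339,183). I lower it.

Emit:
{"api": "drive_tool", "payload": {
  "plan": [
    [0, 0, 0.02, 0, 0, 0, -1],
    [0, 0, 0.03, 0, 0, 0, -1],
    [0, 0, 0.018, 0, 0, 0, -1],
    [0, 0, 0.006, 0, 0, 0, -1],
    [0, 0, 0.002, 0, 0, 0, -1],
    [0, 0, 0, 0, 0, 0, -1],
    [0, 0, 0, 0, 0, 0, -1]
  ]
}}

```text
t: 26.5
tcp_pos: [0.4266, -0.2896, 0.0911]
tool_rot: [0.997, 0.083, 0.001, 0.001]
force: [-0.2, -1.1, -8.2]
finger_gap: 0.385
gripper_force: 61.7
```

Emit:
{"api": "drive_tool", "payload": {
  "plan": [
    [0, 0, 0.001, 0, 0, 0, -1],
    [0, 0, 0.001, 0, 0, 0, -1],
    [0, 0, 0, 0, 0, 0, -1]
  ]
}}

```text
t: 26.8
tcp_pos: [0.4256, -0.2891, 0.0884]
tool_rot: [0.997, 0.083, 0.0, 0.0]
force: [-0.5, 0.2, -8.7]
finger_gap: 0.382
gripper_force: 61.7
```

Emit:
{"api": "drive_tool", "payload": {
  "plan": [
    [0, 0, 0.001, 0, 0, 0, -1],
    [0, 0, 0, 0, 0, 0, -1]
  ]
}}

```text
t: 27.0
tcp_pos: [0.4255, -0.289, 0.0871]
tool_rot: [0.997, 0.083, -0.0, -0.0]
force: [-0.6, 0.7, -9.3]
finger_gap: 0.386
gripper_force: 61.7
```

Emit:
{"api": "drive_tool", "payload": {
  "plan": [
    [0, 0, 0.001, 0, 0, 0, -1],
    [0, 0, 0, 0, 0, 0, -1]
  ]
}}

```text
t: 27.2
tcp_pos: [0.4255, -0.2889, 0.086]
tool_rot: [0.997, 0.083, -0.0, -0.0]
force: [0.5, -0.3, -9.7]
finger_gap: 0.385
gripper_force: 61.7
```

Emit:
{"api": "drive_tool", "payload": {
  "plan": [
    [0, 0, 0.0006, 0, 0, 0, -1],
    [0, 0, 0, 0, 0, 0, -1]
  ]
}}

```text
t: 27.4
tcp_pos: [0.4256, -0.289, 0.0856]
tool_rot: [0.997, 0.083, 0.0, 0.0]
force: [-0.0, -0.7, -8.5]
finger_gap: 0.385
gripper_force: 62.0
```

Emit:
{"api": "drive_tool", "payload": {
  "plan": [
    [0, 0, 0.0006, 0, 0, 0, -1],
    [0, 0, 0, 0, 0, 0, -1]
  ]
}}

```text
t: 27.6
tcp_pos: [0.4255, -0.289, 0.0855]
tool_rot: [0.997, 0.083, 0.0, 0.0]
force: [-2.7, 0.2, -0.6]
finger_gap: 0.384
gripper_force: 62.7
```

Emit:
{"api": "drive_tool", "payload": {
  "plan": [
    [0, 0, 0, 0, 0, 0, -0.15],
    [0, 0, 0, 0, 0, 0, 0],
    [0, 0, 0, 0, 0, 0, 0.3],
    [0, 0, 0, 0, 0, 0, 0.5],
    [0, 0, 0, 0, 0, 0, 0.5],
    [0, 0, -0.02, 0, 0, 0, 0.5],
    [0, 0, -0.05, 0, 0, 0, 0.5],
    [0, 0, -0.05, 0, 0, 0, 0.5],
    [0, 0, -0.05, 0, 0, 0, 0.5],
    [0, 0, 0, 0, 0, 0, 0.5]
  ]
}}

```text
t: 28.6
tcp_pos: [0.4288, -0.2921, 0.2619]
tool_rot: [0.996, 0.083, 0.005, 0.006]
force: [0.2, -0.8, 0.8]
finger_gap: 0.751
gripper_force: 0.0
```

Emit:
{"api": "drive_tool", "payload": {
  "plan": [
    [0, 0, 0, 0, 0, 0, 0.5],
    [0, 0, 0, 0, 0, 0, 0.5]
  ]
}}

```text
t: 28.8
tcp_pos: [0.4248, -0.2881, 0.2537]
tool_rot: [0.997, 0.083, -0.001, -0.001]
force: [-0.9, 0.2, 0.0]
finger_gap: 0.748
gripper_force: 0.0
```

```bash
python3 - <<'E'
from h import *
go(.4255,-.289,.25,-80)
d=snap('top');W=cloud(d)
for x,y in((.615,.205),(.637,.017)):
  P=W[(W[...,2]>.156)&(W[...,2]<.17)&(np.hypot(W[...,0]-x,W[...,1]-y)<.05)];print(cv2.minAreaRect(P[:,:2].astype(np.float32)),np.median(P[:,2]),len(P))
d=snap('scene');save(d,'s8.png')
E
```

```text
t 28.8 pos [ 0.4248 -0.2881  0.2537] yawy -80.45 tilt [-0.0019  0.002  -1.    ] F [-0.88  0.23  0.02] gap 0.748 q6 0.59
  shift [0.0006 0.001  0.0037] wz -0.45
((0.6147432923316956, 0.20450660586357117), (0.009128575213253498, 0.06934642791748047), 17.764877319335938) 0.16075402187179155 166
((0.6352704763412476, 0.016513198614120483), (0.009002854116261005, 0.07018953561782837), 19.891159057617188) 0.16061988163902347 166
```

View pics/s8.png

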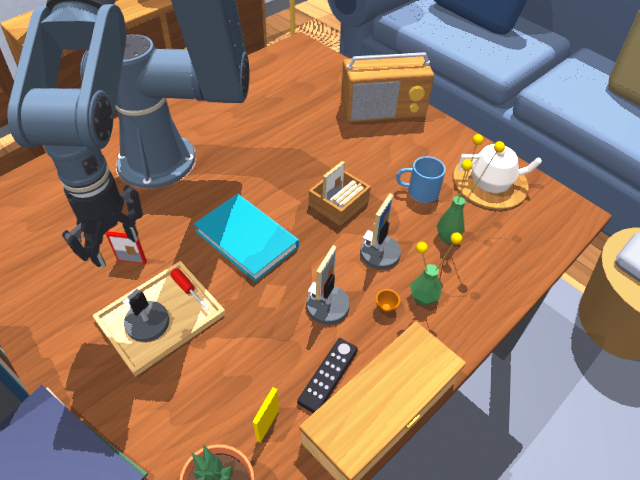

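The scene shows the empty stand upright in the tray (147,320), the photo standing in the box (333,182), and the other two stands upright with their photos seated at 0.161 m. Nothing else has moved, so I hand in.

```bash
python3 -c "
from h import *
print(manip.sign_off())"
```

```text
the job is handed in; nothing more can be done
None
```

The slack clip was on the right-hand stand; its photo now stands in the box gap, its empty stand is upright in the mending tray, and the job is handed in. The other two stands held 6 N and nearly 8 N, so the middle one may have started to tip during its tug (7 N), and its photo ended about 2 mm from where it started; both photos are still seated at full height.

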